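# Hold a clay plaque against the sprung fence for fastening

## Task

Start the dust extractor: twist its spring-return switch clockwise all the way to the stop, then let go so that it springs back. Then slide the clay plaque across the jig bed until its long edge lies flat and roughly centred against the sprung fence bar, and press it steadily with the fingertips so that the pointer on the bar rests between the two black lines, never driving the bar to the end of its travel. Finish while still holding that push, for a colleague will now screw on the clips; leave the jar, brush and bowl where they are.

Things in the scene. Friction and masses are not known exactly. Their poses are not given: they have to be found in the camera images.
- plaque: Loose fired-clay relief plaque, pale with two brownish grid bands on top, about 0.4 kg: 150 mm long (its y), 90 mm wide (its x), 20 mm thick, vertical sides, corners rounded at 15 mm. Origin at the centre of its underside, z up. It lies flat on the jig bed, between the robot and the fence bar, somewhat skewed (its yaw is within 0.25 rad of the jig's; +x side towards the fence).
- jig: Fixed wooden mounting jig. Origin on the table surface; x points towards its fence, y along the fence, z up. The flat bed is 15 mm thick and runs from x = -160 to 180 mm and y = -130 to 130 mm. At the far end stands a dark back block (x = 145 to 180 mm, 200 mm long, top at z = 48 mm); a white plate on its top has two black lines across x, facing edges at x = 159 and 169 mm.
- fence (a joint): Travel in m of the sprung fence bar along the jig's +x: 0 = at rest, 0.024 = end stop. The spring gives 0.7 N per mm from 0 (no preload). The black pointer on top of the bar ends (x = 152 mm in the jig) 7 mm short of the first black line at rest, so it lies between the two lines for values 0.007 to 0.017 (about 5 to 12 N). Bed friction of the plaque adds 3 to 12 N to the push needed.
- fence_face (a point): Centre of the fence bar's face that the plaque goes against, 25 mm above the table; moves with the bar; axes as the jig's (x away from the plaque, into the bar). At rest it is at x = 90 mm in the jig. The aluminium bar is 170 mm long (y), 20 mm thick (x), and stands from z = 17 to 51 mm above the table; the pointer on it is 8 mm wide, top at 53 mm.
- switch_box: Fixed grey switch box, 90 x 90 mm and 52 mm high, origin at the centre of its underside, z up, with the start switch's black knob on top. It stands to the left or the right of the jig; the paint jar stands on the other side.
- switch_knob (a joint): Angle in rad of the spring-return start knob about the vertical: 0 = at rest (as always at the start), grows clockwise seen from above, 1.05 = stop. The spring resists with 0.04 N m at rest up to 0.17 N m at the stop and turns the knob back to 0 when it is let go.
- knob_grip (a point): On the knob's axis, 84 mm above the table: the height for the TCP to grip. Turns with the knob; its x runs along the grip bar, z up. The bar grip is 46 mm long (x), 14 mm thick (y), top 94 mm above the table; under it is a disc of 26 mm radius with its top at 62 mm.
- paint_jar: Bystander: loose closed paint jar, 68 mm in diameter, 120 mm high, origin at the centre of its underside. Leave it alone.
- brush: Bystander: loose flat brush lying on the table along its x, about 160 mm long, beyond the left side of the work. Leave it alone.
- glaze_bowl: Bystander: loose white bowl, 100 mm in diameter, 45 mm high, origin at the centre of its underside, beyond the right side of the work. Leave it alone.

How it is judged:
By the outcome, as a careful person would: the job done as asked, in the order asked, and still so for the second after the job is handed in, while the arm keeps its last pose, push and grip.
It also fails if it takes over 54 s, if anything falls off the work surface, if the arm or the gripper's body presses on something with over 40 N, if the wrist force passes 120 N, or if a joint passes its speed limit or range.

## Robot

A 6-joint arm with a two-finger parallel gripper is mounted at the origin on the work surface. World frame = base frame: x ahead of the robot, y to its left, z up, the work surface at z = 0. Lengths are in m, angles in rad, forces in N, time in s.
With the tool pointing down it reaches from about 0.375 to 0.825 m from the base axis. Payload 5.5 kg.
Tool frame: the origin (TCP) lies between the finger pads, 19 mm behind the fingertips; this is the grasp point; z points along the fingers, y is the line along which they close (so a half turn about z gives the same grasp; the last joint's range is limited). The gripper opens to 85 mm and grips with 20 to 120 N. Pads are 22 mm wide; open, the fingers measure 114 mm over their backs; the gripper's body (76 mm by 85 mm) begins 54 mm behind the grasp point. The pads swing forward as they close: fully open they stand 13 mm farther back than shut.
Start: joints at [1.187, 0.314, -0.047, 1.21, 0, 1.571], TCP at [0.225, 0.556, 0.25] pointing down, gripper open.
Joint ranges: [-2.67, 2.67], [-0.69, 1.73], [-1.03, 1.25], [-2.08, 2.16], [-1.42, 1.45], [-3.14, 3.14]. Speed limits (rad/s): [2.39, 2.39, 3.01, 3.14, 3.14, 3.14].

## Interface

Orientations are given as a rotation vector (axis times angle).
In Python, from bench import get_state, viewer, manip, spotter gives the robot as it stands.
- The arm moves only by the shell command python3 -m creep 'ROWS' [FORCE]. ROWS is JSON, a list of rows, each an object of numbers: "claw": the opening, from -1 (shut) to 1 (fully open); "dx", "dy", "dz": the shift along the tool's x, y, z in m; "spin": the turn about the tool's z in rad. In form: [{"claw": .., "dx": .., "dy": .., "dz": .., "spin": ..}, ...]. A call has 1 to 10 rows; each row is the pose to reach, as a shift and turn from the pose commanded when the call began, along the tool's axes at that moment; what a row does not reach only later rows make up. A row lasts 1/8 s, in which the tool goes at most 62.5 mm and 10.7 degrees, less where a joint would pass 70% of its speed; a pose out of reach is approached as far as the arm can. A call with a gripper value outside its range is refused whole. The fingers move at their own pace and stop on an object; FORCE is the grip in N (left out, the last holds). Time passes only in rows, so rows that repeat a pose let the fingers close. It gives the time, the measured TCP pose, the force, the opening and the grip force at its end, in the units of the state.
- get_state(): the state, without advancing time (a new reading comes with each control period).
- viewer.read_camera(name): name is "scene" or "top" or "wrist"; returns a dict with "frame" (400x640x3 uint8, red, green, blue), "fx", "fy", "cx", "cy" (pixels), "pose" (4x4, takes a point from camera to world coordinates). Camera axes: x right, y down, z forward; pixel columns grow to the right and rows downward; lengths in m; the calibration is good to about 2 mm. A picture is of the moment at which its call begins. There is no depth.
- manip.finish_job(): hands the job in; it is judged then, once.
Trained networks look in a picture, given as the dict that the camera call returned (one of the last four; its "shot" number tells which), for a name from the list of things; names that differ only in an ending like _2 or _b are one class to them, and where a whole thing is asked for, a point or a joint stands for the part that bears it (a point fixed in the world has none). Each returns a list of dicts, best first, with "confidence" (0 to 1); they miss things now and then, are a little off and sometimes report something else, mostly with a low value. They report only what shows in the picture. A call takes as long as a camera call.
- spotter.find_in(picture, name): "centre" ([x, y, z] in m, in world coordinates, good to about 4 mm: the middle of the surface that is visible of it).
The state is a dict: "t": time; "joint_pos": joint angles; "joint_velocities": joint speeds; "joint_efforts": joint torques, N m; "tool_pos": TCP position; "ee_rot": TCP orientation; "ft_force": force on the tool from outside, world axes, zero at the start; "torque": the same for the moment, N m; "finger_gap": finger opening in m; "finger_force": force on a finger pad.
Only numpy, scipy, OpenCV 4.12 (cv2) and the standard library are available. Lean on these libraries where they do the work, as an engineer would, in place of code of your own. Each camera call takes 0.05 s, during which the arm holds its last target. There are 200 camera calls.

## Working session

There is one attempt and no reset: what is moved stays moved. The work goes in short steps, Python scripts to look and compute and a shell command to move; the robot and the scene stay as the last step left them, time stands still between calls to the robot, and variables do not carry over. Pictures are saved under pics/ and viewed, at most 10 in all, crops included, and the job is handed in when it is done.

```bash
ls; mkdir -p pics; python3 - <<'E'
from bench import get_state, viewer, manip, spotter
import cv2,numpy as np
s=get_state(); print({k:np.round(v,3).tolist() for k,v in s.items()})
for c in ["top","scene"]:
    p=viewer.read_camera(c); cv2.imwrite(f"pics/{c}0.png",p["frame"][:,:,::-1])
    np.savez(f"pics/{c}0.npz",frame=p["frame"],K=[p[k] for k in("fx","fy","cx","cy")],pose=p["pose"])
    print(c,[p[k] for k in("fx","fy","cx","cy")],np.round(p["pose"],3).tolist())
    for n in ["plaque","jig","fence_face","switch_box","knob_grip","paint_jar","brush","glaze_bowl"]:
        print(n,[(np.round(d["centre"],3).tolist(),round(d["confidence"],2)) for d in spotter.find_in(p,n)][:2])
E
```

```text
pics
{'t': 0.0, 'joint_pos': [1.187, 0.314, -0.048, 1.21, -0.0, 1.571], 'joint_velocities': [-0.0, 0.002, -0.001, 0.001, 0.001, 0.0], 'joint_efforts': [-0.0, -53.959, 33.975, 0.019, -0.0, 0.0], 'tool_pos': [0.224, 0.556, 0.249], 'ee_rot': [-0.599, -3.084, 0.003], 'ft_force': [-0.282, -0.26, -0.265], 'torque': [0.045, -0.015, 0.001], 'finger_force': 0.0, 'finger_gap': 0.085}
top [367.62640488198923, 367.62640488198923, 324.61357975427865, 194.47584904521827] [[0.008, -0.997, 0.081, 0.526], [-1.0, -0.007, 0.014, -0.016], [-0.013, -0.081, -0.997, 1.004], [0.0, 0.0, 0.0, 1.0]]
plaque []
jig [([0.62, -0.044, 0.01], 0.79), ([0.501, 0.303, 0.054], 0.47)]
fence_face [([0.676, -0.022, 0.048], 0.88)]
switch_box [([0.506, 0.301, 0.056], 0.92)]
knob_grip [([0.505, 0.305, 0.063], 0.52)]
paint_jar [([0.467, -0.315, 0.121], 0.74)]
brush [([0.733, 0.365, 0.017], 0.9)]
glaze_bowl [([0.713, -0.379, 0.02], 0.57), ([0.68, -0.023, 0.052], 0.28)]
scene [520.1977438275644, 520.1977438275644, 328.25029613432207, 204.17339238182905] [[-0.067, 0.632, -0.772, 1.485], [0.998, 0.032, -0.06, 0.071], [-0.014, -0.774, -0.633, 0.79], [0.0, 0.0, 0.0, 1.0]]
plaque [([0.587, -0.061, 0.036], 0.81)]
jig [([0.692, -0.029, 0.05], 0.3)]
fence_face [([0.69, -0.03, 0.051], 0.62)]
switch_box [([0.53, 0.305, 0.047], 0.97)]
knob_grip [([0.51, 0.308, 0.076], 0.63)]
paint_jar [([0.489, -0.318, 0.078], 0.83)]
brush [([0.748, 0.365, 0.015], 0.57), ([0.487, -0.315, 0.076], 0.22)]
glaze_bowl [([0.692, -0.378, 0.026], 0.91)]
```

```bash
python3 - <<'E'
import cv2
im=cv2.imread("pics/top0.png")[60:340,150:430]; cv2.imwrite("pics/top0c.png",cv2.resize(im,None,fx=2,fy=2,interpolation=cv2.INTER_CUBIC))
# crops x2: switch
E
```

```text
(no output)
```

View pics/top0.png

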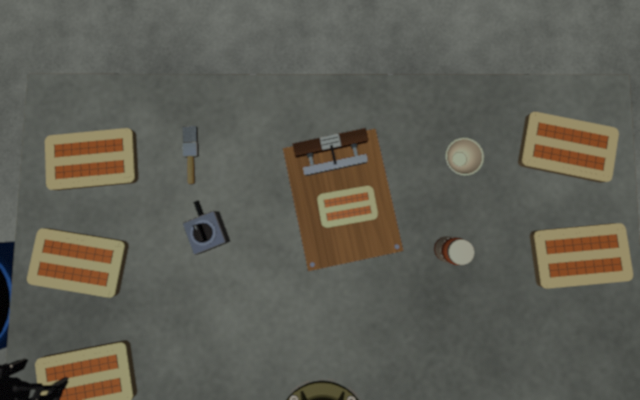

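View pics/top0c.png

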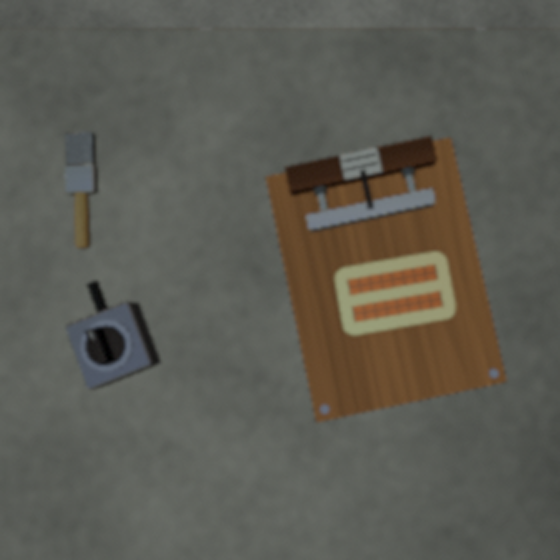

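The top view shows the jig in the middle (bed corners about (284,149), (377,129), (402,249), (308,270)), the plaque at (347,207), the switch box at left (204,231) with its dark knob, the brush at (190,155), the bowl at (465,156) and the jar at (458,251).

```bash
cat > h.py <<'E'
import cv2,numpy as np
from bench import get_state, viewer, manip, spotter
def K(p): return [p[k] for k in("fx","fy","cx","cy")]
def px2w(p,uv,z):
    fx,fy,cx,cy=K(p); P=np.array(p["pose"]); uv=np.atleast_2d(np.array(uv,float))
    d=np.c_[(uv[:,0]-cx)/fx,(uv[:,1]-cy)/fy,np.ones(len(uv))]@P[:3,:3].T
    return P[:3,3]+d*((z-P[2,3])/d[:,2:3])
def w2px(p,X):
    fx,fy,cx,cy=K(p); P=np.array(p["pose"]); c=(np.atleast_2d(X)-P[:3,3])@P[:3,:3]
    return np.c_[fx*c[:,0]/c[:,2]+cx,fy*c[:,1]/c[:,2]+cy]
def rect(p,mask,z):
    "minAreaRect of the largest blob on plane z: centre, sides, long-axis angle"
    cs,_=cv2.findContours(mask.astype(np.uint8),cv2.RETR_EXTERNAL,cv2.CHAIN_APPROX_NONE)
    c=max(cs,key=cv2.contourArea)[:,0]; w=px2w(p,c,z)[:,:2]
    (cx,cy),(a,b),_=r=cv2.minAreaRect((w*1000).astype(np.float32))
    q=cv2.boxPoints(r); e=[q[1]-q[0],q[2]-q[1]]; l=max(e,key=np.linalg.norm)
    return [cx,cy],sorted([a,b]),np.arctan2(l[1],l[0])%np.pi
def roi(m,u0,u1,v0,v1):
    o=np.zeros_like(m); o[v0:v1,u0:u1]=m[v0:v1,u0:u1]; return o
E
python3 - <<'E'
from h import *
p=viewer.read_camera("top"); f=p["frame"].astype(int)
hsv=cv2.cvtColor(p["frame"],cv2.COLOR_RGB2HSV)
print("bed corners",px2w(p,[(284.5,149),(377.5,130),(402.5,249),(308,270)],0.015).round(3)[:,:2].tolist())
pl=roi((f.min(2)*0+f[...,0]>150),310,385,180,232); pl|=roi((f[...,0]>130)&(f[...,1]>110),310,385,180,232)
print("plaque",rect(p,pl,0.035))
fb=roi((f[...,2]>100)&(hsv[...,1]<70),295,375,151,180); print("fence",rect(p,fb,0.051))
box=roi((f[...,2]>f[...,0]+8)&(f.sum(2)>180),175,235,200,258); print("box",rect(p,box,0.052))
dk=roi(f.sum(2)<60,180,222,214,246); print("dark",rect(p,dk,0.094))
a=cv2.resize(p["frame"][195:262,170:240],None,fx=8,fy=8,interpolation=cv2.INTER_CUBIC)[:,:,::-1]
s=viewer.read_camera("scene"); c=w2px(s,[0.503,.303,.08])[0].astype(int); print(c)
b=cv2.resize(s["frame"][c[1]-45:c[1]+45,max(c[0]-60,0):c[0]+60],(560,420),interpolation=cv2.INTER_CUBIC)[:,:,::-1]
print(px2w(p,[(203,231)],0.094)); cv2.imwrite("pics/knob.png",np.clip(a.astype(int)*2,0,255)); 
E
```

```text
bed corners [[0.731, 0.109], [0.785, -0.145], [0.463, -0.21], [0.405, 0.041]]
plaque ([574.6145629882812, -62.00499725341797], [90.26404571533203, 149.75433349609375], np.float32(1.7554271))
fence ([694.8307495117188, -26.280166625976562], [41.44108963012695, 168.49346923828125], np.float32(1.7875607))
box ([503.4236145019531, 310.4259033203125], [85.45698547363281, 85.54178619384766], np.float32(0.38823095))
dark ([504.94390869140625, 299.08026123046875], [10.13046932220459, 40.140621185302734], np.float32(0.35715032))
[462 176]
[[0.50755336 0.29714833 0.094     ]][ WARN:0@0.865] global loadsave.cpp:1063 imwrite_ Unsupported depth image for selected encoder is fallbacked to CV_8U.
```

View pics/knob.png

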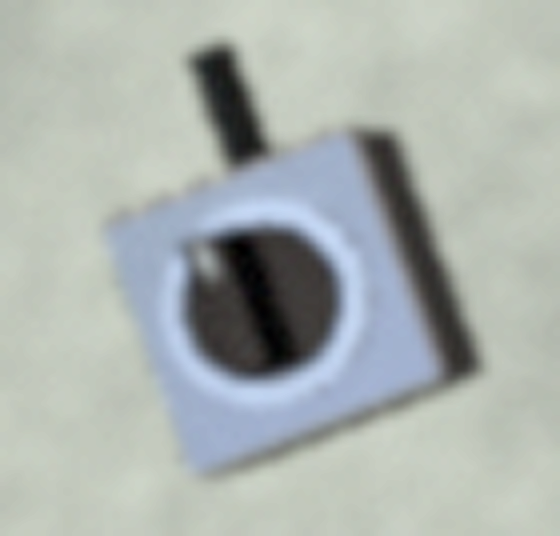

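The bar's dark right flank runs from (240,240) to (285,360) in the crop, so the bar is at about 0.37 rad. I'll move above it and check with the wrist camera.

```bash
python3 -m creep '[{"dx":-0.352,"dy":-0.127,"spin":-0.75,"claw":1},{"dx":-0.352,"dy":-0.127,"spin":-0.75,"claw":1},{"dx":-0.352,"dy":-0.127,"spin":-0.75,"claw":1},{"dx":-0.352,"dy":-0.127,"spin":-0.75,"claw":1},{"dx":-0.352,"dy":-0.127,"spin":-0.75,"claw":1},{"dx":-0.352,"dy":-0.127,"spin":-0.75,"claw":1},{"dx":-0.352,"dy":-0.127,"spin":-0.75,"claw":1},{"dx":-0.352,"dy":-0.127,"spin":-0.75,"claw":1},{"dx":-0.352,"dy":-0.127,"spin":-0.75,"claw":1}]'
python3 - <<'E'
from h import *
p=viewer.read_camera("wrist"); s=get_state()
print(np.round(s["tool_pos"],4),np.round(s["ee_rot"],3),np.round(s["joint_pos"],3)); print(np.round(p["pose"],3).tolist(),K(p))
for n in["knob_grip","switch_box"]: print(n,spotter.find_in(p,n)[:2])
print(w2px(p,[[.503,.306,.094],list(s["tool_pos"])]))
cv2.imwrite("pics/w1.png",np.clip(p["frame"][:,:,::-1].astype(int)*1.6,0,255).astype(np.uint8)); np.savez("pics/w1.npz",**{k:p[k] for k in("frame","fx","fy","cx","cy","pose")})
E
```

```text
[0.2247 0.5563 0.25  ] [ 0.599  3.084 -0.   ] [ 1.187  0.313 -0.047  1.21  -0.     1.571]
[[0.374, 0.891, 0.258, 0.159], [0.927, -0.36, -0.104, 0.583], [-0.0, 0.278, -0.96, 0.375], [0.0, 0.0, 0.0, 1.0]] [351.0619467203344, 351.0619467203344, 314.5937262061734, 205.92558926169852]
knob_grip []
switch_box []
[[198.82282132 502.78462126]
 [315.13324129 288.83171229]]schema error: expected keys claw, dx, dy, dz, spin
```

View pics/w1.png

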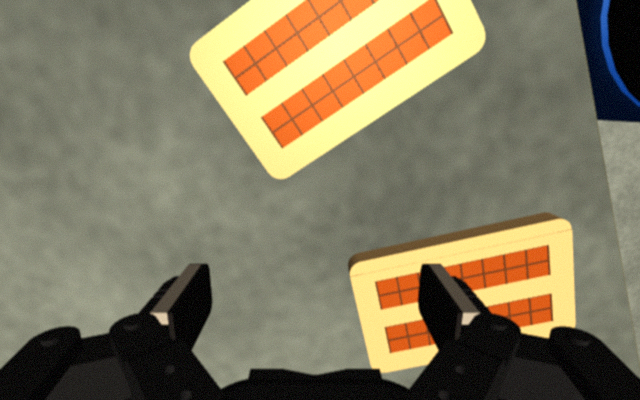

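The arm did not move (every key is required). The wrist view shows only spare plaques, with the TCP at about (315,289). I'll send it again with all the keys.

```bash
python3 -m creep '[{"dx":-0.352,"dy":-0.127,"dz":0,"spin":-0.75,"claw":1},{"dx":-0.352,"dy":-0.127,"dz":0,"spin":-0.75,"claw":1},{"dx":-0.352,"dy":-0.127,"dz":0,"spin":-0.75,"claw":1},{"dx":-0.352,"dy":-0.127,"dz":0,"spin":-0.75,"claw":1},{"dx":-0.352,"dy":-0.127,"dz":0,"spin":-0.75,"claw":1},{"dx":-0.352,"dy":-0.127,"dz":0,"spin":-0.75,"claw":1},{"dx":-0.352,"dy":-0.127,"dz":0,"spin":-0.75,"claw":1},{"dx":-0.352,"dy":-0.127,"dz":0,"spin":-0.75,"claw":1},{"dx":-0.352,"dy":-0.127,"dz":0,"spin":-0.75,"claw":1}]'
python3 - <<'E'
from h import *
p=viewer.read_camera("wrist"); s=get_state()
print(np.round(s["tool_pos"],4),np.round(s["ee_rot"],3),np.round(s["joint_pos"],3)); print(np.round(p["pose"],3).tolist())
for n in["knob_grip","switch_box"]: print(n,spotter.find_in(p,n)[:2])
print(w2px(p,[[.503,.306,.094],list(s["tool_pos"])]))
cv2.imwrite("pics/w2.png",np.clip(p["frame"][:,:,::-1].astype(int)*1.6,0,255).astype(np.uint8)); np.savez("pics/w2.npz",**{k:p[k] for k in("frame","fx","fy","cx","cy","pose")})
E
```

```text
t: 2.28
tool_pos: [0.5025, 0.3077, 0.25]
ee_rot: [0.574, -3.088, -0.001]
ft_force: [0.5, 0.5, 0.4]
finger_gap: 0.085
finger_force: 0.0
[0.5024 0.3079 0.25  ] [ 5.750e-01 -3.088e+00 -1.000e-03] [ 0.55   0.293 -0.074  1.203  0.     0.181]
[[-0.359, 0.897, 0.259, 0.437], [0.933, 0.345, 0.1, 0.282], [0.001, 0.278, -0.961, 0.375], [0.0, 0.0, 0.0, 1.0]]
knob_grip [{'centre': [0.499, 0.3105, 0.0625], 'confidence': 0.97}]
switch_box [{'centre': [0.4978, 0.3104, 0.0497], 'confidence': 0.95}]
[[312.80227804 193.35244108]
 [316.22853987 289.3827458 ]]
```

View pics/w2.png

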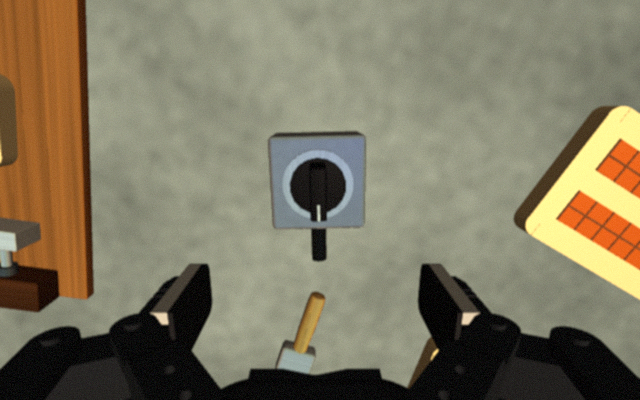

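The wrist view shows the box (top face about (270,134)–(365,228)) with the knob bar upright in the image at u≈318, v≈162–222, so the tool x already lies along it.

```bash
python3 - <<'E'
from h import *
p=dict(np.load("pics/w2.npz")); f=p["frame"].astype(int)
R=np.array(p["pose"])[:3,:3]
print("box top centre",px2w(p,[(269,136),(364,133),(366,227),(273,229)],.052).mean(0))
print(px2w(p,[(269,136),(364,133),(366,227),(273,229)],.052).round(3).tolist())
print("bar",px2w(p,[(318,162),(318,222)],.094))
for v in range(156,234,6): print(v,f[v,300:338].sum(1).tolist()) if v in(168,180,192,204,210) else 0
print("col",[(v,int(f[v,314:323].sum()/9)) for v in range(150,232,3)])
E
```

```text
box top centre [0.50180818 0.31058945 0.052     ]
[[0.477, 0.253, 0.052], [0.444, 0.333, 0.052], [0.526, 0.37, 0.052], [0.56, 0.286, 0.052]]
bar [[0.47727803 0.30060709 0.094     ]
 [0.524667   0.31900314 0.094     ]]
168 [42, 50, 52, 53, 53, 48, 42, 56, 49, 26, 14, 13, 30, 22, 28, 14, 18, 23, 32, 12, 25, 21, 26, 31, 23, 36, 45, 41, 58, 57, 54, 51, 55, 60, 50, 64, 59, 56]
180 [44, 60, 35, 47, 49, 44, 51, 40, 44, 16, 33, 38, 49, 48, 45, 51, 42, 48, 46, 52, 42, 65, 63, 57, 47, 38, 41, 47, 47, 67, 55, 56, 55, 55, 32, 56, 45, 56]
192 [45, 51, 45, 34, 53, 32, 56, 45, 40, 40, 15, 35, 42, 22, 49, 45, 47, 44, 48, 54, 51, 41, 54, 54, 53, 49, 31, 41, 45, 51, 51, 49, 51, 53, 45, 42, 55, 40]
204 [42, 28, 42, 43, 38, 38, 49, 36, 39, 36, 18, 19, 36, 42, 37, 54, 68, 112, 138, 117, 79, 41, 53, 52, 29, 46, 46, 42, 40, 48, 48, 36, 58, 52, 43, 39, 46, 97]
210 [323, 315, 308, 286, 252, 198, 153, 95, 63, 36, 24, 19, 39, 45, 42, 38, 116, 246, 346, 306, 165, 59, 35, 35, 44, 37, 36, 54, 76, 110, 177, 255, 287, 322, 335, 334, 335, 336]
col [(150, 288), (153, 332), (156, 320), (159, 82), (162, 25), (165, 8), (168, 22), (171, 53), (174, 51), (177, 50), (180, 50), (183, 48), (186, 47), (189, 51), (192, 48), (195, 45), (198, 48), (201, 44), (204, 77), (207, 165), (210, 150), (213, 152), (216, 161), (219, 159), (222, 231), (225, 247), (228, 152), (231, 32)]
```

```bash
python3 -m creep '[{"dx":-0.002,"dy":0.0025,"dz":0.05,"spin":0,"claw":1},{"dx":-0.002,"dy":0.0025,"dz":0.1,"spin":0,"claw":1},{"dx":-0.002,"dy":0.0025,"dz":0.14,"spin":0,"claw":1},{"dx":-0.002,"dy":0.0025,"dz":0.164,"spin":0,"claw":1},{"dx":-0.002,"dy":0.0025,"dz":0.164,"spin":0,"claw":1},{"dx":-0.002,"dy":0.0025,"dz":0.164,"spin":0,"claw":1}]' && python3 -m creep '[{"dx":0,"dy":0,"dz":0,"spin":0,"claw":-0.6},{"dx":0,"dy":0,"dz":0,"spin":0,"claw":-1},{"dx":0,"dy":0,"dz":0,"spin":0,"claw":-1},{"dx":0,"dy":0,"dz":0,"spin":0,"claw":-1},{"dx":0,"dy":0,"dz":0,"spin":0,"claw":-1},{"dx":0,"dy":0,"dz":0,"spin":0,"claw":-1},{"dx":0,"dy":0,"dz":0,"spin":0,"claw":-1},{"dx":0,"dy":0,"dz":0,"spin":0,"claw":-1}]' 40; python3 -c "
from h import *
s=get_state();print(s['torque'],s['joint_pos'])"
```

```text
t: 3.18
tool_pos: [0.5048, 0.3107, 0.0872]
ee_rot: [-0.573, 3.087, 0.001]
ft_force: [0.0, -0.6, 0.5]
finger_gap: 0.0854
finger_force: 0.0
t: 4.18
tool_pos: [0.5043, 0.3112, 0.0865]
ee_rot: [-0.573, 3.089, 0.004]
ft_force: [-2.8, 3.7, 3.7]
finger_gap: 0.013
finger_force: 44.2
[0.82572599 0.51730552 0.0496613 ] [ 0.55155459  0.41114147 -0.29930356  0.85917557  0.00240418  0.184513  ]
```

```bash
python3 -m creep '[{"dx":0,"dy":0,"dz":0,"spin":0.12,"claw":-1},{"dx":0,"dy":0,"dz":0,"spin":0.24,"claw":-1},{"dx":0,"dy":0,"dz":0,"spin":0.36,"claw":-1},{"dx":0,"dy":0,"dz":0,"spin":0.48,"claw":-1},{"dx":0,"dy":0,"dz":0,"spin":0.6,"claw":-1},{"dx":0,"dy":0,"dz":0,"spin":0.7,"claw":-1},{"dx":0,"dy":0,"dz":0,"spin":0.8,"claw":-1},{"dx":0,"dy":0,"dz":0,"spin":0.9,"claw":-1},{"dx":0,"dy":0,"dz":0,"spin":0.98,"claw":-1},{"dx":0,"dy":0,"dz":0,"spin":0.98,"claw":-1}]'; python3 -c "
from h import *
s=get_state();print(s['torque'],s['joint_pos'])"
```

```text
t: 5.42
tool_pos: [0.5041, 0.3098, 0.0865]
ee_rot: [-0.949, -2.994, 0.0]
ft_force: [-3.3, -0.0, 5.2]
finger_gap: 0.0139
finger_force: 44.7
[-0.06665609  0.73964876  0.15928467] [ 5.50915936e-01  4.10838130e-01 -2.99856933e-01  8.60571025e-01
  3.32585350e-04  1.16490509e+00]
```

```bash
python3 -m creep '[{"dx":0,"dy":0,"dz":0,"spin":0.05,"claw":-1},{"dx":0,"dy":0,"dz":0,"spin":0.1,"claw":-1},{"dx":0,"dy":0,"dz":0,"spin":0.12,"claw":-1},{"dx":0,"dy":0,"dz":0,"spin":0.12,"claw":-1},{"dx":0,"dy":0,"dz":0,"spin":0.12,"claw":-1}]'; python3 -c "
from h import *
s=get_state();print(s['torque'],s['joint_pos'])"
```

```text
t: 6.05
tool_pos: [0.5039, 0.3098, 0.0865]
ee_rot: [-1.122, -2.934, 0.001]
ft_force: [-2.9, -0.6, 6.6]
finger_gap: 0.0131
finger_force: 57.5
[-0.14730716  0.80091174  1.37808597] [ 5.51188759e-01  4.10744989e-01 -2.99921044e-01  8.60774763e-01
 -1.90613473e-05  1.28163207e+00]
```

The moment jumped from 0.16 to 1.38 N m, so the knob is at the stop. Next I release it, rise and check that it springs back.

```bash
python3 -m creep '[{"dx":0,"dy":0,"dz":0,"spin":0,"claw":1},{"dx":0,"dy":0,"dz":0,"spin":0,"claw":1},{"dx":0,"dy":0,"dz":0,"spin":0,"claw":1},{"dx":0,"dy":0,"dz":0,"spin":0,"claw":1},{"dx":0,"dy":0,"dz":0,"spin":0,"claw":1},{"dx":0,"dy":0,"dz":0,"spin":0,"claw":1},{"dx":0,"dy":0,"dz":-0.05,"spin":0,"claw":1},{"dx":0,"dy":0,"dz":-0.1,"spin":0,"claw":1},{"dx":0,"dy":0,"dz":-0.16,"spin":0,"claw":1},{"dx":0,"dy":0,"dz":-0.16,"spin":0,"claw":1}]'
python3 - <<'E'
from h import *
p=viewer.read_camera("wrist"); s=get_state(); print(s["ee_rot"],s["ft_force"])
w=np.clip(p["frame"][:,:,::-1].astype(int)*1.6,0,255).astype(np.uint8)
p=viewer.read_camera("top"); f=p["frame"].astype(int)
pl=roi((f[...,0]>130)&(f[...,1]>110),310,385,180,232); print("plaque",rect(p,pl,0.035))
hsv=cv2.cvtColor(p["frame"],cv2.COLOR_RGB2HSV)
# more precise jig: bed mask (wood)
wood=roi((f[...,0]>f[...,2]+25)|(f[...,0]>130),275,410,120,280); wood=cv2.morphologyEx(wood.astype(np.uint8),cv2.MORPH_CLOSE,np.ones((15,15)))
print("bed",rect(p,wood,0.015))
t=cv2.resize(p["frame"][125:235,280:390],(500,500),interpolation=cv2.INTER_CUBIC)[:,:,::-1]
t=np.clip(t.astype(int)*1.6,0,255).astype(np.uint8)
cv2.imwrite("pics/c3.png",np.hstack([cv2.resize(w[80:330,180:430],(300,300)),cv2.copyMakeBorder(t,0,0,0,0,0)[:300] if 0 else cv2.resize(t,(300,300))]))
cv2.imwrite("pics/j3.png",t)
E
```

```text
t: 7.3
tool_pos: [0.5072, 0.3115, 0.2517]
ee_rot: [1.125, 2.927, 0.012]
ft_force: [-0.0, 0.7, 0.5]
finger_gap: 0.0853
finger_force: 0.0
[1.1258358  2.92938056 0.00662143] [ 0.51300726 -0.08543881 -0.19815533]
plaque ([575.010498046875, -61.917030334472656], [91.47286224365234, 150.64630126953125], np.float32(1.7579019))
bed ([598.4549560546875, -48.09649658203125], [260.0462951660156, 344.1664733886719], np.float32(0.21839249))
```

View pics/c3.png

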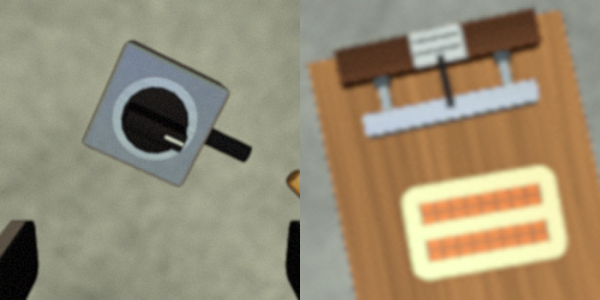

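View pics/j3.png

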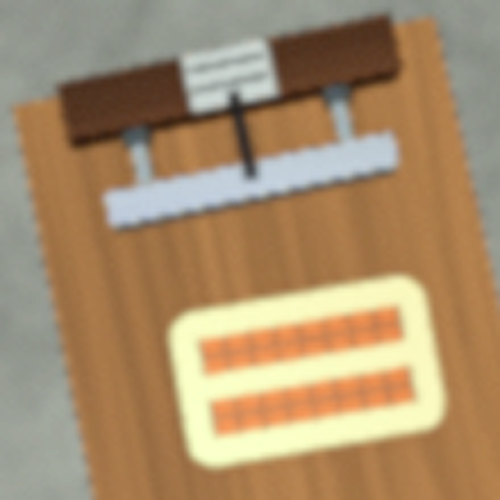

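The knob is back at rest, its white mark in line with the cable. The plaque lies with its centre at (303,375) in the jig crop, slightly low in y relative to the bar (centre about (252,180)). I'll go behind the plaque and measure with the wrist camera.

```bash
python3 -m creep '[{"dx":-0.237,"dy":-0.3185,"dz":0,"spin":-0.95,"claw":1},{"dx":-0.237,"dy":-0.3185,"dz":0,"spin":-0.95,"claw":1},{"dx":-0.237,"dy":-0.3185,"dz":0,"spin":-0.95,"claw":1},{"dx":-0.237,"dy":-0.3185,"dz":0,"spin":-0.95,"claw":1},{"dx":-0.237,"dy":-0.3185,"dz":0,"spin":-0.95,"claw":1},{"dx":-0.237,"dy":-0.3185,"dz":0,"spin":-0.95,"claw":1},{"dx":-0.237,"dy":-0.3185,"dz":0,"spin":-0.95,"claw":1},{"dx":-0.237,"dy":-0.3185,"dz":0,"spin":-0.95,"claw":1},{"dx":-0.237,"dy":-0.3185,"dz":0,"spin":-0.95,"claw":1}]'
python3 - <<'E'
from h import *
p=viewer.read_camera("wrist"); s=get_state()
print(np.round(s["tool_pos"],4),np.round(s["ee_rot"],3),np.round(s["joint_pos"],3))
cv2.imwrite("pics/w4.png",np.clip(p["frame"][:,:,::-1].astype(int)*1.6,0,255).astype(np.uint8)); np.savez("pics/w4.npz",**{k:p[k] for k in("frame","fx","fy","cx","cy","pose")})
E
```

```text
t: 8.52
tool_pos: [0.4664, -0.085, 0.2447]
ee_rot: [0.338, -3.121, -0.002]
ft_force: [1.1, 0.2, 0.9]
finger_gap: 0.0854
finger_force: 0.0
[ 0.4667 -0.0846  0.245 ] [ 3.400e-01 -3.121e+00 -1.000e-03] [-0.18   0.081 -0.345  1.146  0.    -0.396]
```

View pics/w4.png

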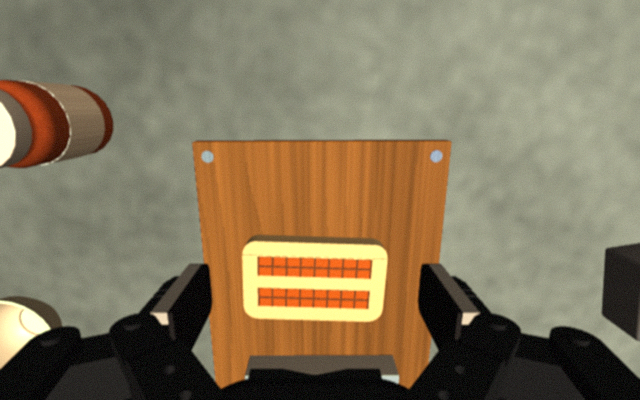

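The wrist view shows the near bed corners at (194,143) and (450,142), the plaque top at about (243–386, 243–322), and the fence bar's ends at about (248,358) and (395,358), partly behind the gripper.

```bash
python3 - <<'E'
from h import *
p=dict(np.load("pics/w4.npz")); f=p["frame"].astype(int)
c=px2w(p,[(193.5,143),(450.5,142)],.015)[:,:2]; l=px2w(p,[(193.5,143),(214.5,380)],.015)[:,:2]; r=px2w(p,[(450.5,142),(441,262)],.015)[:,:2]
ang=lambda a,b:np.arctan2(*(b-a)[::-1])
print("near edge len",np.linalg.norm(c[1]-c[0]),"yaws",ang(c[0],c[1])-np.pi/2,ang(*l),ang(*r),"mid",c.mean(0))
yaw=.21; R=lambda y:np.array([[np.cos(y),-np.sin(y)],[np.sin(y),np.cos(y)]])
O=c.mean(0)+R(yaw)@[.160,0]; print("jig origin",O)
m=roi((f[...,0]>100)&(f[...,1]>80),235,395,238,326); m=cv2.morphologyEx(m.astype(np.uint8),cv2.MORPH_CLOSE,np.ones((9,9)))
q=rect(p,m,.035); print("plaque",q, "in jig",R(yaw).T@(np.array(q[0])/1000-O)*1000,"skew",q[2]-np.pi/2-yaw)
for u in (255,300,390): print(u,[(v,int(f[v,u].sum())) for v in range(345,390,3)])
for v in (362,370): print(v,[(u,int(f[v,u].sum())) for u in list(range(238,256,2))+list(range(386,402,2))])
t=viewer.read_camera("top"); g=t["frame"].astype(int); hsv=cv2.cvtColor(t["frame"],cv2.COLOR_RGB2HSV)
# project jig model into top
J=lambda x,y,z:np.r_[O+R(yaw)@[x/1e3,y/1e3],z/1e3]
for n,P in dict(bedc=[(180,130,15),(180,-130,15),(-160,-130,15),(-160,130,15)],bar=[(110,85,51),(110,-85,51),(90,-85,51),(90,85,51)],tip=[(152,0,53)],block=[(180,100,48),(180,-100,48)]).items(): print(n,w2px(t,[J(*a) for a in P]).round(1).tolist())
E
```

```text
near edge len 0.2566988028871056 yaws 0.2194174074222377 0.20993710837499605 0.24263095323983647 mid [ 0.43131954 -0.08521207]
jig origin [ 0.58780449 -0.05185848]
plaque ([574.6257934570312, -62.634071350097656], [92.67049407958984, 152.53118896484375], np.float32(1.7502247)) in jig [-15.13544861  -7.79162905] skew -0.030571654
255 [(345, 221), (348, 215), (351, 226), (354, 212), (357, 141), (360, 149), (363, 141), (366, 148), (369, 50), (372, 22), (375, 33), (378, 24), (381, 5), (384, 30), (387, 30)]
300 [(345, 201), (348, 201), (351, 203), (354, 185), (357, 141), (360, 148), (363, 156), (366, 143), (369, 144), (372, 85), (375, 27), (378, 7), (381, 27), (384, 24), (387, 18)]
390 [(345, 201), (348, 205), (351, 204), (354, 167), (357, 145), (360, 143), (363, 139), (366, 149), (369, 143), (372, 148), (375, 316), (378, 392), (381, 154), (384, 18), (387, 25)]
362 [(238, 213), (240, 212), (242, 206), (244, 217), (246, 218), (248, 162), (250, 140), (252, 141), (254, 138), (386, 150), (388, 149), (390, 150), (392, 155), (394, 166), (396, 176), (398, 174), (400, 182)]
370 [(238, 211), (240, 216), (242, 202), (244, 200), (246, 162), (248, 135), (250, 71), (252, 13), (254, 31), (386, 149), (388, 156), (390, 145), (392, 142), (394, 149), (396, 144), (398, 173), (400, 178)]
bedc [[283.0, 146.8], [376.1, 127.7], [403.3, 250.6], [307.5, 270.3]]
bar [[303.2, 166.2], [366.7, 153.2], [368.3, 160.6], [304.7, 173.6]]
tip [[331.7, 144.1]]
block [[292.5, 141.9], [366.6, 126.7]]
```

Plaque in jig axes: about (-15,-8) mm, skew -0.03 rad. It needs about 8 mm along +y to be centred, so with shut fingers I'll first nudge its -y end.

```bash
python3 -m creep '[{"dx":-0.055,"dy":-0.052,"dz":0,"spin":0,"claw":-1},{"dx":-0.11,"dy":-0.104,"dz":0,"spin":0,"claw":-1},{"dx":-0.11,"dy":-0.104,"dz":0,"spin":0,"claw":-1},{"dx":-0.11,"dy":-0.104,"dz":0.06,"spin":0,"claw":-1},{"dx":-0.11,"dy":-0.104,"dz":0.12,"spin":0,"claw":-1},{"dx":-0.11,"dy":-0.104,"dz":0.17,"spin":0,"claw":-1},{"dx":-0.11,"dy":-0.104,"dz":0.195,"spin":0,"claw":-1},{"dx":-0.11,"dy":-0.104,"dz":0.204,"spin":0,"claw":-1},{"dx":-0.11,"dy":-0.104,"dz":0.204,"spin":0,"claw":-1},{"dx":-0.11,"dy":-0.104,"dz":0.204,"spin":0,"claw":-1}]' 30
python3 - <<'E'
from h import *
p=viewer.read_camera("wrist"); s=get_state(); print(np.round(s["tool_pos"],4),np.round(s["ee_rot"],3),s["ft_force"].round(1))
cv2.imwrite("pics/w5.png",np.clip(p["frame"][:,:,::-1].astype(int)*1.6,0,255).astype(np.uint8))
E
```

```text
t: 9.88
tool_pos: [0.5982, -0.1633, 0.0435]
ee_rot: [-0.34, 3.121, -0.001]
ft_force: [0.7, 1.0, 0.8]
finger_gap: -0.0003
finger_force: 0.0
[ 0.5982 -0.1635  0.0436] [-3.390e-01  3.121e+00 -2.000e-03] [ 0.5  0.3 -0. ]
```

View pics/w5.png

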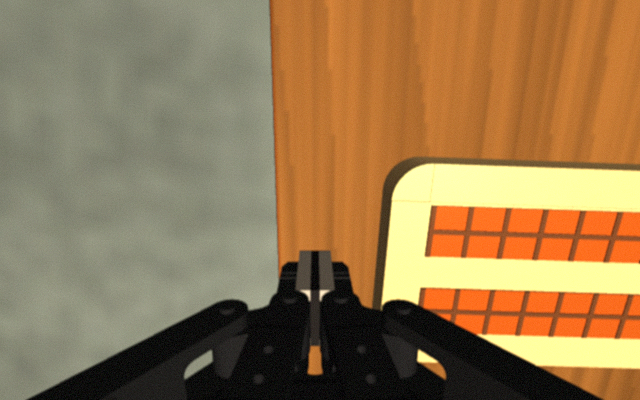

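The shut fingertips are at (315,255), clear of the plaque's end at u≈385, a gap of about 13 mm. Now the nudge.

```bash
python3 -m creep '[{"dx":0,"dy":0.004,"dz":0.003,"spin":0,"claw":-1},{"dx":0,"dy":0.008,"dz":0.003,"spin":0,"claw":-1},{"dx":0,"dy":0.011,"dz":0.003,"spin":0,"claw":-1},{"dx":0,"dy":0.013,"dz":0.003,"spin":0,"claw":-1},{"dx":0,"dy":0.015,"dz":0.003,"spin":0,"claw":-1},{"dx":0,"dy":0.017,"dz":0.003,"spin":0,"claw":-1},{"dx":0,"dy":0.019,"dz":0.003,"spin":0,"claw":-1},{"dx":0,"dy":0.021,"dz":0.003,"spin":0,"claw":-1},{"dx":0,"dy":0.021,"dz":0.003,"spin":0,"claw":-1}]'
cat > pl.py <<'E'
from h import *
O=np.array([.587,-.052]);yaw=.213;R=np.array([[np.cos(yaw),-np.sin(yaw)],[np.sin(yaw),np.cos(yaw)]])
def plaque():
    t=viewer.read_camera("top"); f=t["frame"].astype(int)
    m=roi((f[...,0]>130)&(f[...,1]>110)&(f[...,0]>f[...,2]+30),305,390,165,232); m=cv2.morphologyEx(m.astype(np.uint8),cv2.MORPH_CLOSE,np.ones((9,9)))
    q=rect(t,m,.035); return np.r_[R.T@(np.array(q[0])/1000-O)*1000,q[1],q[2]-np.pi/2-yaw].round(3)
if __name__=="__main__":
    print("plaque jig",plaque()); s=get_state(); tp=s["tool_pos"]; print("tcp jig",(R.T@(tp[:2]-O)*1000).round(1),tp[2].round(4),"F jig",(R.T@s["ft_force"][:2]).round(1),s["ft_force"][2].round(1),"t",s["t"],"tau",s["torque"].round(2))
E
python3 pl.py
```

```text
t: 11.05
tool_pos: [0.5924, -0.1427, 0.039]
ee_rot: [-0.339, 3.123, 0.0]
ft_force: [1.1, -1.8, -0.1]
finger_gap: 0.0001
finger_force: 0.7
plaque jig [-1.45250e+01 -2.70000e-02  9.25670e+01  1.50473e+02 -2.90000e-02]
tcp jig [-13.8 -89.9] 0.039 F jig [-0.2 -1.5] -0.2 t 11.1 tau [-0.25 -0.16 -0.06]
```

Plaque now at y≈0. Next: back off, rise, and go behind the middle of the near long edge with the fingers partly open for a two-point push.

```bash
python3 -m creep '[{"dx":0,"dy":-0.012,"dz":0,"spin":0,"claw":-1},{"dx":0,"dy":-0.012,"dz":-0.055,"spin":0,"claw":-1},{"dx":0.02,"dy":0.03,"dz":-0.08,"spin":0,"claw":0.4},{"dx":0.055,"dy":0.075,"dz":-0.08,"spin":0,"claw":0.4},{"dx":0.078,"dy":0.09,"dz":-0.08,"spin":0,"claw":0.4},{"dx":0.078,"dy":0.09,"dz":-0.06,"spin":0,"claw":0.4},{"dx":0.078,"dy":0.09,"dz":-0.03,"spin":0,"claw":0.4},{"dx":0.078,"dy":0.09,"dz":-0.004,"spin":0,"claw":0.4},{"dx":0.078,"dy":0.09,"dz":-0.002,"spin":0,"claw":0.4},{"dx":0.078,"dy":0.09,"dz":-0.002,"spin":0,"claw":0.4}]'; python3 pl.py; python3 -c "
from h import *
p=viewer.read_camera('wrist'); cv2.imwrite('pics/w6.png',np.clip(p['frame'][:,:,::-1].astype(int)*1.6,0,255).astype(np.uint8))"
```

```text
t: 12.35
tool_pos: [0.4973, -0.072, 0.0415]
ee_rot: [-0.338, 3.123, 0.0]
ft_force: [0.3, -0.1, -0.2]
finger_gap: 0.0596
finger_force: 0.0
plaque jig [-1.39500e+01 -9.13000e-01  9.11240e+01  1.51421e+02 -1.90000e-02]
tcp jig [-91.4  -0.7] 0.0419 F jig [ 0.1 -0.2] 0.8 t 12.4 tau [-0.01 -0.03  0.02]
```

View pics/w6.png

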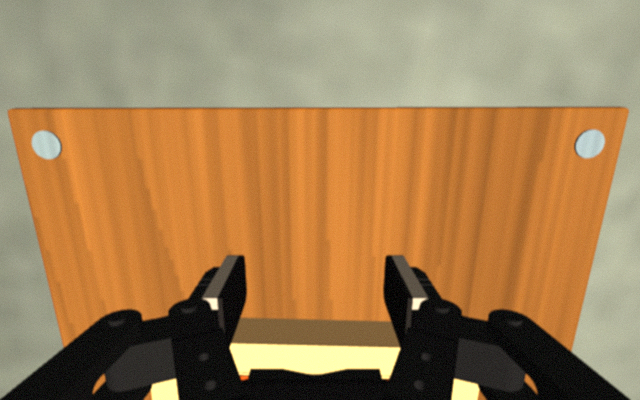

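The fingers straddle the near side of the bed at (240,260) and (388,260), with the plaque's near edge behind them at v≈320–345. Triangulating puts the tips at z≈31 mm, so I'll lower 10 mm and push forward.

```bash
python3 -m creep '[{"dx":0,"dy":0,"dz":0.01,"spin":0,"claw":0.4},{"dx":-0.008,"dy":0,"dz":0.01,"spin":0,"claw":0.4},{"dx":-0.015,"dy":0,"dz":0.01,"spin":0,"claw":0.4},{"dx":-0.02,"dy":0,"dz":0.01,"spin":0,"claw":0.4},{"dx":-0.026,"dy":0,"dz":0.01,"spin":0,"claw":0.4},{"dx":-0.034,"dy":0,"dz":0.01,"spin":0,"claw":0.4},{"dx":-0.042,"dy":0,"dz":0.01,"spin":0,"claw":0.4},{"dx":-0.05,"dy":0,"dz":0.01,"spin":0,"claw":0.4},{"dx":-0.058,"dy":0,"dz":0.01,"spin":0,"claw":0.4},{"dx":-0.064,"dy":0,"dz":0.01,"spin":0,"claw":0.4}]'; python3 pl.py
```

```text
t: 13.7
tool_pos: [0.5601, -0.0578, 0.0309]
ee_rot: [-0.339, 3.123, 0.0]
ft_force: [-1.9, -0.7, -0.1]
finger_gap: 0.0597
finger_force: 1.1
plaque jig [35.729 67.345 31.308 86.207  1.247]
tcp jig [-26.8  -0.1] 0.0311 F jig [-0.2 -0. ] 0.3 t 13.75 tau [ 0.01  0.01 -0.  ]
```

```bash
cat > fe.py <<'E'
from pl import *
def rectify(p,z,x0=60,x1=190,y0=-100,y1=100,s=2):
    "plane z of the jig, s px per mm; rows = x, columns = y"
    xs,ys=np.meshgrid(np.arange(x0,x1,1/s),np.arange(y0,y1,1/s),indexing="ij")
    W=np.c_[(np.c_[xs.ravel(),ys.ravel()]/1e3)@R.T+O,np.full(xs.size,z)]
    uv=w2px(p,W).reshape(*xs.shape,2).astype(np.float32)
    return cv2.remap(cv2.cvtColor(np.asarray(p["frame"]),cv2.COLOR_RGB2GRAY),uv[...,0],uv[...,1],cv2.INTER_LINEAR).astype(np.float32)
d0=np.load("pics/scene0.npz"); rest=dict(frame=d0["frame"],pose=d0["pose"],**dict(zip(("fx","fy","cx","cy"),d0["K"])))
def fence(p):
    a,b=rectify(rest,.051),rectify(p,.051); out=[]
    for y0,y1 in((-80,-50),(-45,-15),(15,45),(50,80)):   # template: bar rows 80..116 mm at rest
        c=slice(2*(y0+100),2*(y1+100)); m=cv2.matchTemplate(b[20:,c],a[52:108,c],cv2.TM_CCOEFF_NORMED)[:,0]
        i=int(m.argmax()); k=m[max(i-1,0):i+2]; sub=(k[0]-k[2])/(2*(k[0]-2*k[1]+k[2])) if len(k)==3 else 0
        out.append(((i+sub-32)/2,round(float(m[i]),2)))
    return np.round(out,2).tolist()
def prof(p,z=.053,y=0,w=3,x0=120,x1=182): return rectify(p,z,x0,x1,y-w,y+w,1).mean(1).astype(int).tolist()
if __name__=="__main__":
    p=viewer.read_camera("scene"); print("fence",fence(p)); s=get_state(); tp=s["tool_pos"]
    print("tcp jig",(R.T@(tp[:2]-O)*1000).round(1),tp[2].round(4),"F jig",(R.T@s["ft_force"][:2]).round(1),s["ft_force"][2].round(1),"t",s["t"],"tau",s["torque"].round(2))
E
python3 -m creep '[{"dx":-0.005,"dy":0,"dz":0,"spin":0,"claw":0.4},{"dx":-0.01,"dy":0,"dz":0,"spin":0,"claw":0.4}]'; python3 fe.py; python3 - <<'E'
from fe import *
a=rectify(rest,.051,60,190,-100,100,1)
print("rest bar",a[15:65,[25,45,155,175]].mean(1).astype(int).tolist())
for y in(-12,-8,-4,0,4,8,12): print(y,prof(rest,.050,y,2))
E
```

```text
t: 14.0
tool_pos: [0.5693, -0.0558, 0.0311]
ee_rot: [0.339, -3.123, 0.0]
ft_force: [-2.5, 0.3, -0.6]
finger_gap: 0.06
finger_force: 1.1
fence [[-1.36, 0.55], [-2.95, 0.91], [-2.76, 0.92], [-0.55, 0.65]]
tcp jig [-17.1  -0.1] 0.0312 F jig [ 0.1 -1. ] -1.3 t 14.05 tau [-0.06  0.29 -0.02]
rest bar [81, 81, 82, 81, 81, 81, 81, 81, 81, 82, 83, 85, 89, 94, 99, 105, 111, 118, 123, 127, 130, 133, 134, 135, 136, 136, 135, 135, 135, 135, 134, 132, 130, 127, 121, 115, 108, 99, 90, 81, 76, 72, 68, 68, 68, 69, 70, 72, 73, 74]
-12 [69, 69, 69, 69, 69, 69, 69, 69, 68, 68, 68, 68, 67, 67, 67, 67, 68, 67, 66, 67, 68, 68, 73, 78, 84, 94, 104, 114, 122, 130, 138, 139, 140, 139, 132, 125, 118, 111, 103, 100, 105, 110, 116, 123, 129, 130, 128, 125, 119, 111, 105, 107, 110, 114, 121, 129, 133, 131, 129, 121, 109, 97]
-8 [70, 70, 69, 69, 69, 69, 69, 70, 69, 69, 68, 68, 68, 69, 68, 68, 67, 67, 67, 67, 68, 69, 72, 78, 84, 92, 102, 112, 121, 128, 134, 138, 138, 138, 134, 127, 121, 115, 111, 106, 110, 117, 124, 128, 132, 135, 131, 125, 120, 113, 106, 104, 108, 113, 120, 126, 133, 131, 127, 122, 108, 94]
-4 [63
[... 711 characters left out ...]
 113, 108, 103, 103, 107, 111, 118, 125, 131, 130, 127, 124, 116, 108, 103, 105, 107, 111, 119, 126, 129, 128, 126, 117, 105, 94]
8 [61, 61, 62, 62, 63, 63, 63, 62, 62, 61, 61, 61, 60, 60, 60, 60, 60, 60, 60, 60, 61, 62, 64, 69, 74, 81, 90, 99, 108, 116, 124, 128, 131, 133, 130, 125, 120, 114, 109, 105, 109, 115, 121, 126, 131, 132, 128, 122, 116, 109, 101, 100, 105, 109, 116, 123, 130, 128, 124, 118, 105, 91]
12 [69, 70, 70, 70, 70, 70, 70, 70, 69, 69, 69, 69, 69, 68, 68, 68, 68, 68, 68, 68, 70, 72, 75, 82, 89, 97, 106, 115, 124, 130, 135, 139, 139, 138, 136, 130, 123, 117, 114, 111, 112, 119, 126, 131, 133, 136, 133, 127, 120, 114, 109, 105, 111, 117, 124, 128, 132, 133, 127, 120, 109, 94]
```

```bash
python3 - <<'E'
s=open("fe.py").read()
s=s.replace("b[20:,c],a[52:108,c]","b[70:180,c],a[80:124,c]").replace("i+sub-32","i+sub-10").replace("(-80,-50),(-45,-15),(15,45),(50,80)","(-80,-62),(-40,-15),(15,40),(62,80)")
s=s.replace('print("fence",fence(p));','print("fence",fence(p)); print("ptr",prof(p,.050,2,2,140,182));')
open("fe.py","w").write(s)
E
python3 fe.py; python3 -m creep '[{"dx":-0.004,"dy":0,"dz":0,"spin":0,"claw":0.4},{"dx":-0.008,"dy":0,"dz":0,"spin":0,"claw":0.4},{"dx":-0.011,"dy":0,"dz":0,"spin":0,"claw":0.4},{"dx":-0.011,"dy":0,"dz":0,"spin":0,"claw":0.4}]'; python3 fe.py
```

```text
fence [[-0.03, 1.0], [0.04, 1.0], [0.01, 1.0], [-0.04, 1.0]]
ptr [21, 21, 23, 24, 27, 34, 39, 49, 62, 76, 88, 100, 112, 117, 120, 123, 119, 114, 109, 111, 114, 118, 125, 134, 139, 138, 136, 132, 124, 116, 112, 113, 113, 119, 128, 136, 136, 135, 133, 123, 112, 99]
tcp jig [-17.2  -0.1] 0.0312 F jig [ 0.9 -0.1] -0.4 t 14.1 tau [ 0.03 -0.    0.03]
t: 14.6
tool_pos: [0.5793, -0.0537, 0.0309]
ee_rot: [0.339, -3.122, 0.0]
ft_force: [-4.8, -2.3, 3.7]
finger_gap: 0.0598
finger_force: 2.8
fence [[3.91, 0.99], [3.87, 1.0], [3.85, 1.0], [3.82, 1.0]]
ptr [21, 22, 22, 22, 23, 25, 28, 31, 34, 38, 44, 51, 57, 64, 71, 78, 83, 89, 94, 102, 110, 118, 126, 134, 140, 139, 138, 133, 125, 116, 112, 112, 113, 119, 128, 136, 137, 136, 134, 123, 112, 99]
tcp jig [-7.9  0. ] 0.0309 F jig [-4.3 -0.4] 3.6 t 14.65 tau [-0.21  1.02  0.12]
```

```bash
python3 -m creep '[{"dx":-0.002,"dy":0,"dz":0,"spin":0,"claw":0.4},{"dx":-0.004,"dy":0,"dz":0,"spin":0,"claw":0.4},{"dx":-0.006,"dy":0,"dz":0,"spin":0,"claw":0.4},{"dx":-0.008,"dy":0,"dz":0,"spin":0,"claw":0.4},{"dx":-0.008,"dy":0,"dz":0,"spin":0,"claw":0.4},{"dx":-0.008,"dy":0,"dz":0,"spin":0,"claw":0.4}]'; python3 fe.py; python3 - <<'E'
from fe import *
p=viewer.read_camera("scene"); np.savez("pics/s9.npz",**{k:p[k] for k in("frame","fx","fy","cx","cy","pose")})
# plaque end edges and bands on its top plane (jig coords, mm): x rows -20..120, y cols -110..110
xs,ys=np.meshgrid(np.arange(-20,121,.5),np.arange(-110,111,.5),indexing="ij")
uv=w2px(p,np.c_[(np.c_[xs.ravel(),ys.ravel()]/1e3)@R.T+O,np.full(xs.size,.035)]).reshape(*xs.shape,2).astype(np.float32)
im=cv2.remap(p["frame"],uv[...,0],uv[...,1],cv2.INTER_LINEAR).astype(int); hsv=cv2.cvtColor(im.astype(np.uint8),cv2.COLOR_RGB2HSV)
for lo,hi in((60,75),(30,45)):
    r=im[(xs[:,0]>lo)&(xs[:,0]<hi)].mean(0)[:,:]; print(lo,[(int(ys[0,i]),*r[i].astype(int)) for i in list(range(40,100,4))+list(range(340,400,4))])
for y in(-50,-35,-20,20,35,50):
    j=abs(ys[0]-y)<6; r=im[:,j].mean(1); g=r[:,0]-1.6*r[:,1]+0; print(y,[int(v) for v in g[60:200:4]])
E
```

```text
t: 15.4
tool_pos: [0.5844, -0.0524, 0.0306]
ee_rot: [0.338, -3.117, 0.001]
ft_force: [-12.1, -3.8, 8.5]
finger_gap: 0.06
finger_force: 6.4
fence [[9.16, 1.0], [9.13, 1.0], [9.14, 1.0], [9.14, 1.0]]
ptr [22, 23, 23, 22, 24, 26, 27, 30, 32, 35, 37, 38, 39, 39, 41, 41, 48, 57, 67, 82, 98, 113, 123, 133, 140, 139, 137, 133, 124, 116, 112, 113, 113, 119, 128, 136, 137, 136, 134, 123, 112, 99]
tcp jig [-2.6  0.1] 0.0306 F jig [-14.   -1.7] 9.6 t 15.45 tau [-0.51  2.46  0.21]
60 [(-90, np.int64(123), np.int64(85), np.int64(46)), (-88, np.int64(121), np.int64(84), np.int64(44)), (-86, np.int64(119), np.int64(83), np.int64(44)), (-84, np.int64(118), np.int64(82), np.int64(44)), (-82, np.int64(118), np.int64(82), np.int64(43)), (-80, np.int64(120), np.int64(83), np.int64(44)), (-78, np.int64(126), np.int64(90), np.int64(51)), (-76, np.int64(144), np.int64(110), np.int64(69)), (-74, np.int64(168), np.int64(136), np.int64(91)), (-72, np.int64(184), np.int64(152), np.int64(105)), (-70, np.int64(188), np.int64(157), np.int64(108)), (-68, np.int64(188), np.int64(157), np.int64(108)), (-66, np.int64
[... 2667 characters left out ...]
53, -61, -62, -60, -50, -36, -17, 0, 12, 16, 17, 16, 18, 18, 11]
-20 [-43, -51, -58, -61, -62, -59, -52, -39, -19, 0, 10, 16, 15, 16, 16, 16, 13, 0, -19, -38, -51, -60, -62, -58, -50, -34, -17, 1, 11, 16, 14, 15, 17, 16, 10]
20 [-44, -53, -60, -62, -62, -59, -50, -37, -17, 1, 12, 16, 15, 15, 17, 16, 11, -2, -20, -39, -52, -60, -62, -58, -49, -33, -15, 2, 12, 17, 15, 15, 18, 16, 9]
35 [-47, -56, -60, -63, -62, -59, -49, -34, -15, 1, 14, 17, 16, 15, 16, 17, 9, -3, -23, -41, -54, -60, -62, -57, -49, -34, -14, 4, 13, 16, 15, 15, 17, 17, 8]
50 [-45, -53, -59, -61, -61, -56, -48, -32, -15, 1, 12, 16, 16, 16, 17, 17, 11, -3, -24, -42, -56, -61, -62, -59, -49, -35, -14, 2, 14, 16, 15, 15, 17, 17, 6]
```

Fence at 9.1 mm, with the plaque flat (bands parallel to about 0.3 mm) and centred within about 2 mm. A little more push takes it to mid-window, while easing the downward load.

```bash
python3 -m creep '[{"dx":-0.0015,"dy":0,"dz":-0.001,"spin":0,"claw":0.4},{"dx":-0.003,"dy":0,"dz":-0.002,"spin":0,"claw":0.4},{"dx":-0.0045,"dy":0,"dz":-0.002,"spin":0,"claw":0.4},{"dx":-0.0045,"dy":0,"dz":-0.002,"spin":0,"claw":0.4},{"dx":-0.0045,"dy":0,"dz":-0.002,"spin":0,"claw":0.4},{"dx":-0.0045,"dy":0,"dz":-0.002,"spin":0,"claw":0.4}]'; python3 fe.py; python3 -m creep '[{"dx":0,"dy":0,"dz":0,"spin":0,"claw":0.4},{"dx":0,"dy":0,"dz":0,"spin":0,"claw":0.4},{"dx":0,"dy":0,"dz":0,"spin":0,"claw":0.4},{"dx":0,"dy":0,"dz":0,"spin":0,"claw":0.4},{"dx":0,"dy":0,"dz":0,"spin":0,"claw":0.4},{"dx":0,"dy":0,"dz":0,"spin":0,"claw":0.4},{"dx":0,"dy":0,"dz":0,"spin":0,"claw":0.4},{"dx":0,"dy":0,"dz":0,"spin":0,"claw":0.4}]'; python3 fe.py
```

```text
t: 16.25
tool_pos: [0.5885, -0.0515, 0.0311]
ee_rot: [0.338, -3.116, 0.001]
ft_force: [-7.8, -3.4, -2.3]
finger_gap: 0.0598
finger_force: 4.5
fence [[13.35, 0.99], [13.13, 0.99], [13.13, 1.0], [13.18, 1.0]]
ptr [22, 22, 23, 23, 24, 26, 28, 30, 32, 36, 37, 39, 39, 38, 36, 34, 31, 30, 29, 37, 46, 56, 72, 88, 102, 110, 118, 121, 118, 114, 113, 113, 113, 120, 128, 136, 137, 136, 134, 123, 112, 99]
tcp jig [1.5 0.2] 0.0311 F jig [-9.3 -1.9] -2.9 t 16.3 tau [-0.78  1.74  0.13]
t: 17.3
tool_pos: [0.5885, -0.0515, 0.0311]
ee_rot: [0.338, -3.116, 0.001]
ft_force: [-7.7, -3.6, -2.3]
finger_gap: 0.0597
finger_force: 4.5
fence [[13.36, 0.99], [13.14, 0.99], [13.12, 1.0], [13.16, 1.0]]
ptr [23, 23, 24, 23, 24, 26, 28, 30, 32, 35, 37, 39, 40, 39, 36, 33, 31, 30, 29, 37, 46, 56, 72, 88, 103, 111, 118, 122, 118, 114, 112, 113, 114, 120, 128, 136, 137, 136, 134, 123, 112, 99]
tcp jig [1.5 0.2] 0.0311 F jig [-8.8 -1.8] -3.1 t 17.35 tau [-0.68  1.75  0.2 ]
```

Steady at 13.1 mm, but the 3 N downward pull on the tool suggests the fingertips are slightly lifting the plaque's edge. I'll lower by 0.8 mm so it sits flat.

```bash
python3 -m creep '[{"dx":0,"dy":0,"dz":0.0004,"spin":0,"claw":0.4},{"dx":0,"dy":0,"dz":0.0008,"spin":0,"claw":0.4},{"dx":0,"dy":0,"dz":0.0008,"spin":0,"claw":0.4},{"dx":0,"dy":0,"dz":0.0008,"spin":0,"claw":0.4},{"dx":0,"dy":0,"dz":0.0008,"spin":0,"claw":0.4},{"dx":0,"dy":0,"dz":0.0008,"spin":0,"claw":0.4},{"dx":0,"dy":0,"dz":0.0008,"spin":0,"claw":0.4},{"dx":0,"dy":0,"dz":0.0008,"spin":0,"claw":0.4}]'; python3 fe.py; python3 - <<'E'
from fe import *
p=viewer.read_camera("scene")
for n in["paint_jar","brush","glaze_bowl"]: print(n,[d["centre"] for d in spotter.find_in(p,n)[:1]])
def bands(p):
    out=[]
    for y in(-50,-20,20,50):
        xs=np.arange(-20,121,.5); uv=w2px(p,np.c_[(np.c_[xs,0*xs+y]/1e3)@R.T+O,np.full(xs.size,.035)]).astype(np.float32)
        c=cv2.remap(p["frame"],uv[None,:,0],uv[None,:,1],cv2.INTER_LINEAR)[0].astype(float); g=c[:,0]-1.6*c[:,1]+20
        z=[xs[i]-.5*g[i]/(g[i+1]-g[i]) for i in range(20,230) if g[i]*g[i+1]<0]; out.append(np.round(z,1).tolist())
    return out
print(bands(dict(np.load("pics/s9.npz"))),bands(p))
E
```

```text
t: 18.35
tool_pos: [0.5884, -0.0515, 0.0307]
ee_rot: [0.338, -3.116, 0.001]
ft_force: [-9.7, -3.7, 1.1]
finger_gap: 0.0594
finger_force: 5.2
fence [[13.21, 0.99], [13.15, 0.99], [13.14, 1.0], [13.09, 1.0]]
ptr [22, 22, 23, 23, 24, 26, 28, 30, 33, 36, 38, 39, 39, 38, 36, 34, 31, 30, 29, 37, 47, 58, 73, 89, 103, 110, 118, 121, 118, 114, 112, 112, 113, 120, 128, 136, 137, 136, 134, 123, 112, 99]
tcp jig [1.5 0.2] 0.0307 F jig [-10.1  -1.4] 1.1 t 18.4 tau [-0.69  2.03  0.21]
paint_jar [[0.4885, -0.3185, 0.0758]]
brush [[0.7457, 0.3642, 0.0182]]
glaze_bowl [[0.6922, -0.3771, 0.0232]]
[[4.8, 25.6, 61.8, 80.8], [4.6, 26.1, 46.3, 61.4, 81.1], [4.3, 25.8, 46.1, 61.3, 80.8], [4.9, 25.2, 61.3, 80.9]] [[9.4, 29.6, 50.1, 65.8, 85.4], [9.2, 29.8, 50.2, 65.9, 85.4], [9.2, 29.6, 50.0, 65.7, 85.2], [8.8, 29.7, 50.2, 65.1, 84.5]]
```

```bash
python3 -c "
from bench import manip
print(manip.finish_job())"
```

```text
the job is handed in; nothing more can be done
None
```

The job is handed in with the push still held: the switch was twisted to its stop and sprang back, and the plaque lies flat and centred against the fence bar at about 13 mm of travel (between the lines). The jar, brush and bowl have not moved.

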